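Point out the bolt with no nut and throw the reject lever

ROBOT

A 6-joint arm with a two-finger parallel gripper is mounted at the origin on the work surface. World frame = base frame: x ahead of the robot, y to its left, z up, the work surface at z = 0. Lengths are in m, angles in rad, forces in N, time in s.
With the tool pointing down it reaches from about 0.425 to 1.125 m from the base axis. Payload 14.9 kg.
Tool frame: the origin (TCP) lies at the very end of the fingers, on their centre line; the grasp point (between the pads) lies bot.grip_point_offset behind it (bot.grip_point_offset is the distance from the TCP to the grasp point, in m); z points along the fingers, y is the direction in which the jaws open and shut (so a half turn about z gives the same grasp; the last joint's range is limited). The gripper opens to 91 mm and grips with 3 to 60 N. Pads are 32 mm wide; open, the fingers measure 118 mm over their backs; the gripper's body (76 mm by 178 mm) begins 60 mm behind the grasp point.
Start: joints at [-1.197, 0.379, 1.734, -0, 1.028, -0.033], TCP at [0.277, -0.643, 0.214] pointing down, gripper open.
Joint ranges: [-2.77, 2.77], [-0.74, 2.19], [0, 2.66], [-1.06, 4.2], [0.31, 2.87], [-3.08, 3.08]. Speed limits (rad/s): [1.89, 1.89, 2.39, 3.14, 3.14, 3.14].

INTERFACE

Orientations are given as a rotation vector (axis times angle).
In Python, from cell import bot, vision, job, finder gives the robot as it stands. The module is installed in compiled form; this text tells all that it offers.
- The arm moves only by the tool carry_out, never from a script. Its argument "motion" is a list of rows, each a list of 3 entries, a list of its own where there are three numbers: the shift along the tool's x, y, z in mm, then the turn about the tool's z in degrees, then the finger opening in mm, from 0 to 91.2. In form: [[[dx, dy, dz], twist, jaw], ...]. A call has 1 to 5 rows; each row is the pose to reach, as a shift and turn from the pose commanded when the call began, along the tool's axes at that moment; what a row does not reach only later rows make up. A row lasts 1/8 s, in which the tool goes at most 62.5 mm and 10.7 degrees, less where a joint would pass 70% of its speed; a pose out of reach is approached as far as the arm can. A call with a gripper value outside its range is refused whole. The fingers move at their own pace and stop on an object; "force" is the grip in N (left out, the last holds). Time passes only in rows, so rows that repeat a pose let the fingers close. It gives the time, the measured TCP pose, the force and the opening at its end, in the units of the state.
- bot.get_obs(): the state, without advancing time (a new reading comes with each control period).
- vision.snapshot(name): name is "scene" or "side" or "wrist"; returns a dict with "image" (400x640x3 uint8, blue, green, red), "depth" (400x640 float32, m along the optical axis (not along the pixel's ray), 0 where there is no reading), "vertical_fov" (degrees; the focal length in pixels is half the picture's height over the tangent of half this angle, whatever the lens; pixels are square), "cx", "cy" (the principal point, pixels), "T" (4x4, takes a point from camera to world coordinates). Camera axes: x right, y down, z forward; pixel columns grow to the right and rows downward; lengths in m; the calibration is good to about 2 mm. A picture is of the moment at which its call begins.
- job.sign_off(): hands the job in, once; it reports no verdict.
Trained networks look in a picture, given as the dict that the camera call returned (one of the last four; its "shot" number tells which), for a name from the list of things; names that differ only in an ending like _2 or _b are one class to them, and where a whole thing is asked for, a point or a joint stands for the part that bears it (a point fixed in the world has none). Each returns a list of dicts, best first, with "conf" (0 to 1); they miss things now and then, are a little off and sometimes report something else, mostly with a low value. They report only what shows in the picture. A call takes as long as a camera call. They do not tell look-alikes from the thing itself.
- finder.silhouettes(label, picture): "pixels" (400x640 bool, what is visible of it) and "centre" ([row, column] in pixels, amid what is visible of it).
The state is a dict: "t": time; "qpos": joint angles; "joint_velocities": joint speeds; "tau": joint torques, N m; "tcp_pos": TCP position; "tcp_rot": TCP orientation; "wrist_force": force on the tool from outside, world axes, zero at the start; "torque": the same for the moment, N m; "width": opening from 0.0 (shut) to 1.0 (fully open).
Only numpy, scipy, OpenCV 4.12 (cv2) and the standard library are available. Lean on these libraries where they do the work, as an engineer would, in place of code of your own. Each camera call takes 0.05 s, during which the arm holds its last target.

TASK

One of the four upright bolts in the slotted stand has lost its nut: point it out with your fingertips from just above its top end (two fingers' width at most), centred on it and not touching, and stay there for two full seconds so the inspection camera records it. Then push the reject lever on the grey box right over to its far side and leave it there. Do not touch the stand or any bolt, pick nothing up, and leave everything else lying where it is.

Things in the scene. Friction and masses are not known exactly. Their poses are not given: they have to be found in the camera images.
- bare_bolt_top (a point): Centre of the flat upper end of the bare bolt: the only one of the four bolts in the stand with no nut on it. 145 mm above the bolt's underside, about 157 mm above the table. It can be in any of the four slots.
- bare_bolt: The bolt without a nut: plain steel track bolt standing upright on its round head (40 mm across, 14 mm high), shank 22 mm across, threaded end up, 145 mm tall overall. Loose in its slot, about 0.45 kg. Origin at the centre of its underside, z up along the shank.
- stand: Fixed dark steel stand, 80 mm deep (its x) by 320 mm wide (its y) by 63 mm high. Origin at the centre of its underside. A 12 mm base plate carries the bolts; an upper plate (top at 63 mm) has four slots open to the front (-x), 70 mm apart along y at -105, -35, 35 and 105 mm, one bolt in each. It stays put, but its place and heading change from start to start.
- reject_lever (a joint): Angle of the reject lever, rad: 0 leaning 0.5 rad towards the robot side (the box's -x), 0.5 upright, 1.0 thrown right over to the far side (the box's +x), where it meets its stop. Starts between 0 and 0.2. A light friction (about 1 N at the knob) keeps it where it is left.
- reject_lever_tip (a point): Centre of the lever's black ball knob, 26 mm across, on a 10 mm rod, 80 mm from the hinge. It travels in an arc from 38 mm on the near side of the hinge (box's -x) to 38 mm on the far side; 142 mm above the table at either end, 152 mm when upright.
- reject_box: Fixed grey switch box 80 mm (its x) by 90 mm (its y) by 50 mm high, with the lever on a 25 mm high, 70 by 50 mm dark block on its top. Origin at the centre of its underside; x is the direction in which the lever is thrown, roughly away from the robot. The lever's hinge lies straight above the origin, 72 mm above the table, along the box's y. Stands in front of the stand, left or right.
- nut_tin: Open metal tin of spare nuts, 90 by 100 mm, 45 mm high, fixed, on the other side from the reject box. Not part of the job. Origin at the centre of its underside.
- square_nut: Loose rusted square nut 42 mm wide, 22 mm high, lying on the table in front. Bystander. Origin at the centre of its underside.
- chalk_holder: Loose white ceramic cup 60 mm across and 65 mm high with two chalks standing in it, up to 91 mm. Bystander. Origin at the centre of its underside.
- bolt_gauge: Loose flat red steel notched bolt gauge, 130 by 42 mm, 6 mm thick. Bystander. Origin near its middle, underside.
- lock_washer: Loose dull grey split lock washer, 41 mm across, 6 mm thick, behind the stand. Bystander. Origin at its centre, underside.
- wrench: Loose open-end wrench lying flat at the left. Bystander. Origin near its middle, underside.
- nutted_bolt_a: One of the three bolts with a square nut: same bolt, 145 mm tall, with a 42 mm square nut 22 mm high run on near its top (from 113 to 135 mm above its underside). Loose in its slot. Origin at the centre of its underside.
- nutted_bolt_b: One of the three bolts with a square nut: same bolt, 145 mm tall, with a 42 mm square nut 22 mm high run on near its top (from 113 to 135 mm above its underside). Loose in its slot. Origin at the centre of its underside.
- nutted_bolt_c: One of the three bolts with a square nut: same bolt, 145 mm tall, with a 42 mm square nut 22 mm high run on near its top (from 113 to 135 mm above its underside). Loose in its slot. Origin at the centre of its underside.
Not all that is in view belongs to the job. Leave any pink look-alike of the nutted_bolt_b alone.

How it is judged:
By the outcome, as a careful person would: the job done as asked, in the order asked, and still so for the second after the job is handed in, with the robot touching nothing.
It also fails if it takes over 48 s, if anything falls off the work surface, if the arm or the gripper's body presses on something with over 40 N, if the wrist force passes 120 N, or if a joint passes its speed limit or range.

## Working session

There is one attempt and no reset: what is moved stays moved. The work goes in short steps, Python scripts to look and compute and a tool call to move; the robot and the scene stay as the last step left them, time stands still between calls to the robot, and variables do not carry over. Pictures are saved under pics/ and viewed, and the job is handed in when it is done.

Besides the shell and the picture viewer there is one more tool, called after "Call:" by a JSON object that holds its "method" and its "body", one argument or row to a line. carry_out: Moves the arm, as the interface text tells. Its arguments: {"type":"object","properties":{"motion":{"type":"array","items":{"type":"array"}},"force":{"type":"number"}},"required":["motion"]}

```bash
mkdir -p pics; cat > h.py <<'E'
import numpy as np, cv2
from cell import bot, vision, job, finder
def f(p): return p["image"].shape[0]/2/np.tan(np.radians(p["vertical_fov"])/2)
def cloud(p):
    d=p["depth"]; h,w=d.shape; u,v=np.meshgrid(np.arange(w),np.arange(h)); F=f(p)
    P=np.stack([(u-p["cx"])/F*d,(v-p["cy"])/F*d,d],-1)
    W=P@p["T"][:3,:3].T+p["T"][:3,3]; W[d==0]=np.nan; return W
def proj(p,X):
    c=np.linalg.inv(p["T"])@np.append(X,1); return c[0]/c[2]*f(p)+p["cx"],c[1]/c[2]*f(p)+p["cy"]
E
python3 - <<'E'
from h import *
o=bot.get_obs();print(o["t"],o["tcp_pos"],o["tcp_rot"],o["width"])
for n in("scene","side"):
    p=vision.snapshot(n); cv2.imwrite(f"pics/{n}0.png",p["image"]); W=cloud(p); np.save(n+"W.npy",W)
    print(n,p["T"][:3,3],p["T"][:3,2])
    for l in("bare_bolt","nutted_bolt_a","stand","reject_lever","reject_box","chalk_holder","nut_tin"):
        for r in finder.silhouettes(l,p)[:4]:
            q=W[r["pixels"]];q=q[~np.isnan(q[:,0])]
            if len(q)==0: print(l,"nodepth");continue
            print(l,round(r["conf"],2),np.round(r["centre"]),r["pixels"].sum(),np.round(np.median(q,0),3),"zmax",np.round(np.percentile(q[:,2],98),3))
E
```

```text
0.0 [ 0.27681423 -0.64251162  0.21332703] [-3.07582543e+00 -6.34366665e-01  3.09742247e-04] 0.9991446043780764
scene [1.40565432 0.38651747 1.03311492] [-0.64388401 -0.29633166 -0.70540834]
bare_bolt 0.78 [204. 266.] 263 [ 0.651 -0.118  0.113] zmax 0.158
nutted_bolt_a 0.94 [194. 236.] 390 [ 0.669 -0.186  0.14 ] zmax 0.158
nutted_bolt_a 0.78 [215. 315.] 450 [0.629 0.018 0.132] zmax 0.158
nutted_bolt_a 0.67 [266. 334.] 610 [0.755 0.137 0.122] zmax 0.145
stand 0.57 [229. 283.] 3408 [ 0.656 -0.08   0.06 ] zmax 0.067
reject_box 0.7 [184. 302.] 940 [ 0.49  -0.099  0.054] zmax 0.155
chalk_holder 0.97 [289. 448.] 681 [0.65  0.404 0.049] zmax 0.088
chalk_holder 0.28 [212. 316.] 446 [0.629 0.018 0.135] zmax 0.158
side [0.27826101 1.3501736  1.22496312] [ 0.15873765 -0.7556754  -0.6354188 ]
bare_bolt 0.38 [159. 298.] 72 [ 0.639 -0.116  0.144] zmax 0.163
nutted_bolt_a 0.71 [152. 298.] 86 [ 0.655 -0.178  0.148] zmax 0.16
nutted_bolt_a 0.67 [210. 251.] 348 [0.739 0.143 0.096] zmax 0.148
nutted_bolt_a 0.61 [186. 297.] 234 [0.615 0.024 0.139] zmax 0.16
nutted_bolt_a 0.58 [174. 297.] 131 [ 0.626 -0.044  0.148] zmax 0.161
stand 0.86 [202. 295.] 931 [0.619 0.029 0.062] zmax 0.071
stand 0.31 [215. 345.] 132 [0.432 0.011 0.021] zmax 0.031
reject_box 0.7 [190. 345.] 689 [ 0.468 -0.088  0.054] zmax 0.158
chalk_holder 0.8 [286. 258.] 531 [0.632 0.415 0.046] zmax 0.091
nut_tin 0.93 [239. 325.] 832 [0.483 0.144 0.029] zmax 0.05
```

```bash
python3 - <<'E'
import cv2
a=cv2.imread("pics/scene0.png")[130:330,180:480];cv2.imwrite("pics/sc_crop.png",cv2.resize(a,None,fx=2.66,fy=2.66,interpolation=2))
a=cv2.imread("pics/side0.png")[120:300,200:420];cv2.imwrite("pics/si_crop.png",cv2.resize(a,None,fx=3.2,fy=3.2,interpolation=2))
E
```

```text
(no output)
```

View pics/sc_crop.png

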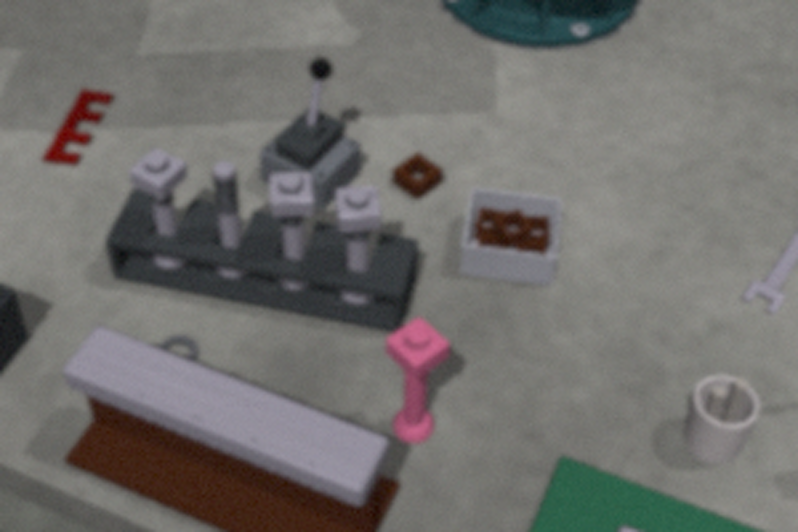

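View pics/si_crop.png

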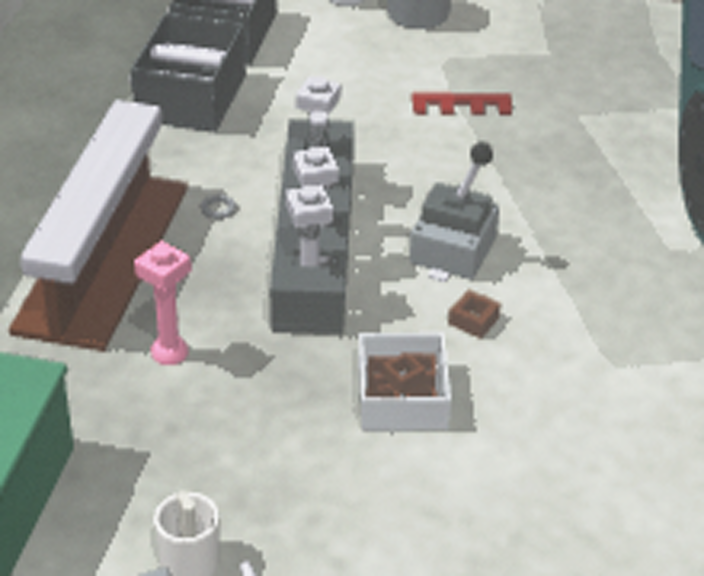

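View pics/scene0.png

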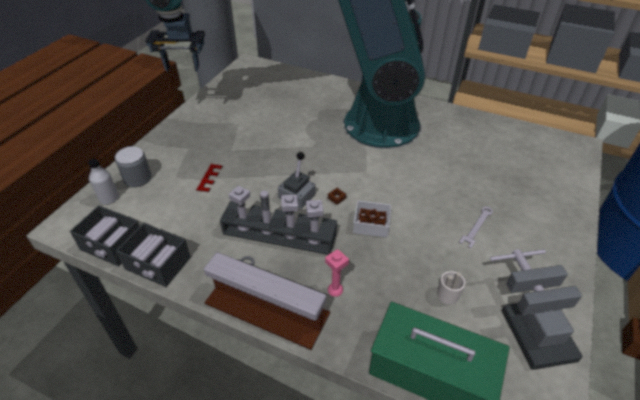

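```bash
python3 - <<'E'
from h import *
for n in("scene","side"):
    W=np.load(n+"W.npy").reshape(-1,3)
    m=(W[:,2]>.152)&(W[:,2]<.168)&(abs(W[:,0]-.645)<.06)&(W[:,1]>-.24)&(W[:,1]<.07)
    q=W[m]
    for y in(-.19,-.117,-.05,.02):
        s=q[abs(q[:,1]-y)<.03]
        if len(s): print(n,"top",len(s),s.mean(0).round(4),s.min(0).round(3),s.max(0).round(3))
    # stand plate
    m=(abs(W[:,2]-.063)<.005)&(abs(W[:,0]-.645)<.09)&(W[:,1]>-.3)&(W[:,1]<.12)&(W[:,0]>.57)
    r=cv2.minAreaRect(W[m][:,:2].astype(np.float32)*1000);print("stand",r,m.sum())
    # lever/box
    m=(W[:,2]>.085)&(abs(W[:,0]-.46)<.1)&(abs(W[:,1]+.1)<.09)&(W[:,0]<.56)
    q=W[m]; q=q[np.argsort(q[:,2])]
    for a in(.085,.095,.105,.115,.125,.13,.14,.15): 
        s=q[(q[:,2]>=a)&(q[:,2]<a+.01)]
        if len(s):print(n,a,len(s),s.mean(0).round(3))
    for z in(.05,.075):
        m=(abs(W[:,2]-z)<.005)&(abs(W[:,0]-.48)<.075)&(abs(W[:,1]+.1)<.09)
        print(z,m.sum(),cv2.minAreaRect(W[m][:,:2].astype(np.float32)*1000))
E
```

```text
scene top 45 [ 0.6631 -0.1912  0.1565] [ 0.652 -0.203  0.152] [ 0.673 -0.181  0.161]
scene top 43 [ 0.6457 -0.122   0.1565] [ 0.634 -0.135  0.152] [ 0.656 -0.113  0.161]
scene top 48 [ 0.6318 -0.0538  0.1558] [ 0.62  -0.066  0.152] [ 0.643 -0.044  0.16 ]
scene top 48 [0.6221 0.015  0.1564] [0.608 0.005 0.152] [0.633 0.025 0.16 ]
stand ((640.2636108398438, -88.99462890625), (86.01911926269531, 321.69781494140625), 11.319290161132812) 1922
scene 0.085 24 [ 0.478 -0.114  0.088]
scene 0.095 10 [ 0.471 -0.111  0.1  ]
scene 0.105 11 [ 0.468 -0.111  0.111]
scene 0.115 10 [ 0.466 -0.109  0.121]
scene 0.125 10 [ 0.462 -0.11   0.13 ]
scene 0.13 10 [ 0.462 -0.109  0.134]
scene 0.14 16 [ 0.462 -0.105  0.146]
scene 0.15 36 [ 0.459 -0.106  0.155]
0.05 233 ((481.4925842285156, -112.18074035644531), (92.55128479003906, 79.36888122558594), 83.32637786865234)
0.075 203 ((478.63482666015625, -113.26981353759766), (52.535606384277344, 71.9149169921875), 81.67218017578125)
side top 24 [ 0.6581 -0.1862  0.1577] [ 0.646 -0.2    0.152] [ 0.675 -0.169  0.165]
side top 22 [ 0.6395 -0.1185  0.1586] [ 0.629 -0.133  0.154] [ 0.65  -0.108  0.164]
side top 40 [ 0.6276 -0.0502  0.156 ] [ 0.607 -0.068  0.152] [ 0.65  -0.021  0.162]
side top 37 [0.6149 0.021  0.1568] [0.598 0.005 0.152] [0.625 0.047 0.164]
stand ((636.9720458984375, -86.80722045898438), (80.224365234375, 331.831787109375), 10.957468032836914) 559
side 0.085 20 [ 0.473 -0.106  0.088]
side 0.095 6 [ 0.466 -0.109  0.099]
side 0.105 6 [ 0.464 -0.109  0.109]
side 0.115 7 [ 0.46  -0.106  0.122]
side 0.125 5 [ 0.458 -0.107  0.13 ]
side 0.13 4 [ 0.459 -0.104  0.134]
side 0.14 7 [ 0.449 -0.1    0.145]
side 0.15 27 [ 0.45  -0.102  0.156]
0.05 125 ((474.3534240722656, -106.06204223632812), (94.5827865600586, 79.70999908447266), 79.18383026123047)
0.075 129 ((474.8764953613281, -110.58577728271484), (59.984439849853516, 71.22979736328125), 80.00354766845703)
```

Call:
{"method": "carry_out", "body": {
  "motion": [
    [[30, -18, -25], -8, 60],
    [[75, -46, -50], -18, 30],
    [[120, -74, -60], -28, 0],
    [[165, -102, -60], -38, 0],
    [[210, -130, -60], -48, 0]
  ]
}}

```text
t: 1.42
tcp_pos: [0.4192, -0.439, 0.2743]
tcp_rot: [2.547, 1.838, 0.0]
wrist_force: [0.3, 0.3, -0.1]
width: 0.484
```

```bash
cat >> h.py <<'E'
from scipy.spatial.transform import Rotation as R
def to(goal,yawy=-9.0):
    o=bot.get_obs(); M=R.from_rotvec(o["tcp_rot"]).as_matrix()
    d=M.T@(np.array(goal)-o["tcp_pos"])*1000
    ya=np.degrees(np.arctan2(M[1,1],M[0,1]))
    print("t",o["t"],"tcp",o["tcp_pos"].round(4),"shift",d.round(1),"yaw_y",ya.round(1),"twist",round(ya-yawy,1),"z",M[:,2].round(3),"F",np.round(o["wrist_force"],1),"w",o["width"])
E
python3 -c "
from h import *
to((.6425,-.12,.26)); print(bot.get_obs()['qpos'], bot.grip_point_offset)"
```

```text
t 1.425 tcp [ 0.4192 -0.439   0.2743] shift [373.1 111.4  14.2] yaw_y -18.4 twist -9.4 z [ 0. -0. -1.] F [ 0.3  0.3 -0.1] w 0.4844253067620449
[-8.46855123e-01  1.66783292e-01  1.88906233e+00  3.21552106e-05
  1.08506177e+00 -5.26231480e-01] 0.0188
```

Call:
{"method": "carry_out", "body": {
  "motion": [
    [[45, 13, 0], -3, 0],
    [[95, 28, 0], -6, 0],
    [[145, 43, 0], -9, 0],
    [[195, 58, 0], -9, 0],
    [[245, 73, 0], -9, 0]
  ]
}}

```text
t: 2.05
tcp_pos: [0.5669, -0.2302, 0.2742]
tcp_rot: [2.401, 2.026, 0.0]
wrist_force: [0.1, 0.1, -0.2]
width: 0.001
```

Call:
{"method": "carry_out", "body": {
  "motion": [
    [[35, 0, 0], 0, 0],
    [[70, 10, 0], 0, 0],
    [[90, 20, 0], 0, 0],
    [[100, 22, 0], 0, 0],
    [[100, 22, 0], 0, 0]
  ]
}}

```text
t: 2.68
tcp_pos: [0.6046, -0.137, 0.2738]
tcp_rot: [-2.401, -2.026, 0.0]
wrist_force: [-0.3, 0.2, 0.0]
width: 0.005
```

```bash
python3 - <<'E'
from h import *
to((.6425,-.12,.26))
p=vision.snapshot("wrist");cv2.imwrite("pics/w1.png",p["image"]);W=cloud(p)
print(p["T"].round(3))
for l in("bare_bolt","nutted_bolt_a","reject_lever"):
    for r in finder.silhouettes(l,p)[:4]:
        q=W[r["pixels"]];q=q[~np.isnan(q[:,0])];
        if len(q): 
            t=q[q[:,2]>.15]; print(l,r["conf"],r["centre"],len(q),np.median(q,0).round(3), len(t), t.mean(0).round(4) if len(t) else "")
E
```

```text
t 2.675 tcp [ 0.6046 -0.137   0.2738] shift [23.1 34.5 13.8] yaw_y -9.7 twist -0.7 z [-0. -0. -1.] F [-0.3  0.2  0. ] w 0.004920950097660473
[[ 0.986 -0.161 -0.048  0.618]
 [-0.168 -0.946 -0.276 -0.059]
 [-0.001  0.28  -0.96   0.444]
 [ 0.     0.     0.     1.   ]]
bare_bolt 0.9 [167.1, 352.5] 825 [ 0.64  -0.119  0.149] 387 [ 0.6419 -0.122   0.156 ]
bare_bolt 0.21 [8.1, 191.0] 1339 [0.476 0.089 0.024] 0 
nutted_bolt_a 0.71 [31.8, 311.2] 2627 [0.619 0.012 0.146] 581 [0.6186 0.0142 0.1559]
nutted_bolt_a 0.66 [229.1, 376.6] 1783 [ 0.658 -0.184  0.146] 345 [ 0.659  -0.1901  0.1559]
nutted_bolt_a 0.6 [104.9, 332.1] 2005 [ 0.629 -0.053  0.147] 445 [ 0.6288 -0.0541  0.1562]
reject_lever 0.63 [188.9, 176.5] 897 [ 0.46  -0.109  0.152] 483 [ 0.4551 -0.1073  0.1565]
reject_lever 0.28 [176.3, 219.1] 5378 [ 0.481 -0.106  0.073] 480 [ 0.4552 -0.1073  0.1565]
```

View pics/w1.png

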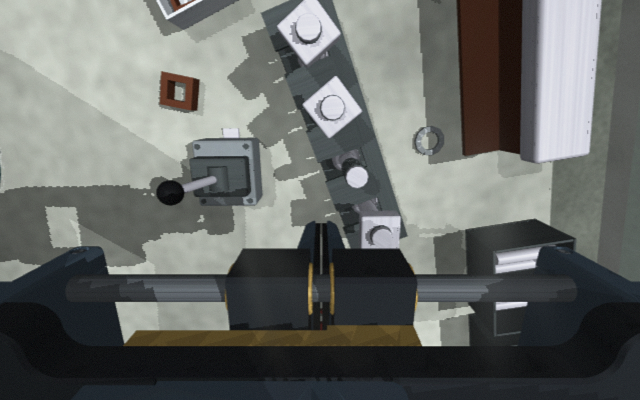

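Call:
{"method": "carry_out", "body": {
  "motion": [
    [[10, 17, 10], 0, 0],
    [[22, 34, 30], 0, 0],
    [[22, 34, 55], 0, 0],
    [[22, 34, 70], 0, 0],
    [[22, 34, 70], 0, 0]
  ]
}}

```text
t: 3.5
tcp_pos: [0.6414, -0.1208, 0.2027]
tcp_rot: [-2.4, -2.025, 0.002]
wrist_force: [-0.8, -0.9, 0.9]
width: 0.007
```

```bash
python3 - <<'E'
from h import *
to((.642,-.121,.172))
for n in ("wrist","scene","side"):
    p=vision.snapshot(n);a=p["image"]; W=cloud(p)
    u,v=proj(p,np.array([.642,-.121,.157])); print(n,u,v)
    s=5 if n!="wrist" else 4
    x,y=int(u)-60,max(int(v)-60,0);c=cv2.resize(a[y:y+120,x:x+120],None,fx=s,fy=s,interpolation=2)
    cv2.drawMarker(c,(int((u-x)*s),int((v-y)*s)),(0,0,255),0,12,1);cv2.imwrite(f"pics/b_{n}.png",c)
E
python3 -c "
import cv2,numpy as np
cv2.imwrite('pics/b_all.png',np.hstack([cv2.resize(cv2.imread(f'pics/b_{n}.png'),(390,390)) for n in('wrist','scene')]))"
```

```text
t 3.5 tcp [ 0.6414 -0.1208  0.2027] shift [-0.1  0.6 30.7] yaw_y -9.7 twist -0.7 z [-0.002  0.    -1.   ] F [-0.8 -0.9  0.9] w 0.007444335522870378
wrist 321.93988051259714 221.89044492272205
scene 265.1724675317576 192.67777445809412
side 298.7137978068026 156.4634113140844
```

View pics/b_all.png

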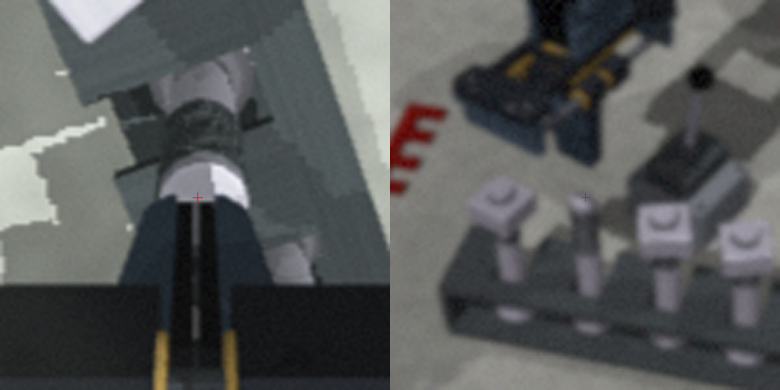

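View pics/b_side.png

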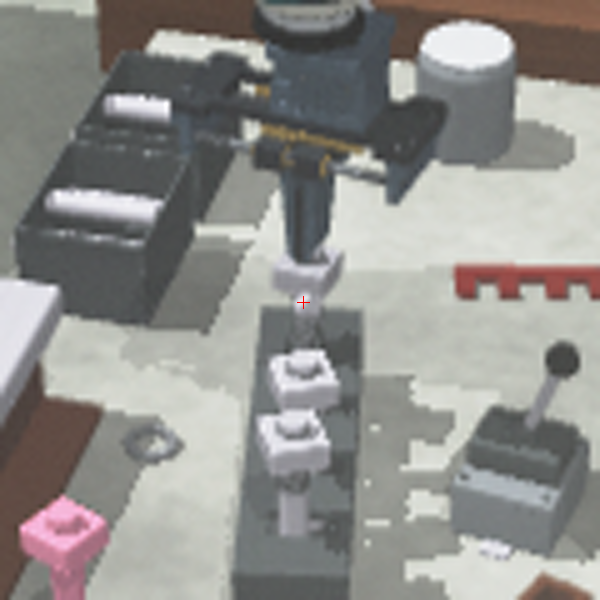

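Call:
{"method": "carry_out", "body": {
  "motion": [
    [[0, 1.5, 10], 0, 0],
    [[0, 1.5, 20], 0, 0],
    [[0, 1.5, 28], 0, 0],
    [[0, 1.5, 31], 0, 0],
    [[0, 1.5, 31], 0, 0]
  ]
}}

```text
t: 4.28
tcp_pos: [0.6432, -0.1211, 0.1727]
tcp_rot: [-2.401, -2.026, 0.0]
wrist_force: [-1.0, 0.6, -0.3]
width: 0.005
```

Call:
{"method": "carry_out", "body": {
  "motion": [
    [[0, 0, 0], 0, 0],
    [[0, 0, 0], 0, 0],
    [[0, 0, 0], 0, 0],
    [[0, 0, 0], 0, 0],
    [[0, 0, 0], 0, 0]
  ]
}}

```text
t: 4.9
tcp_pos: [0.6433, -0.1211, 0.173]
tcp_rot: [-2.401, -2.026, -0.0]
wrist_force: [-0.1, -0.4, -0.2]
width: 0.002
```

```bash
python3 - <<'E'
from h import *
to((.643,-.121,.172))
c=[]
for n in ("scene","side"):
    p=vision.snapshot(n);a=p["image"]
    u,v=proj(p,bot.get_obs()["tcp_pos"])
    x,y=int(u)-30,int(v)-30;k=cv2.resize(a[y:y+60,x:x+60],(390,390),interpolation=2)
    cv2.drawMarker(k,(int((u-x+.5)*6.5),int((v-y+.5)*6.5)),(0,0,255),0,12,1);c.append(k)
cv2.imwrite("pics/c_all.png",np.hstack(c))
E
```

```text
t 4.9 tcp [ 0.6433 -0.1211  0.173 ] shift [ 0.1 -0.3  1. ] yaw_y -9.7 twist -0.7 z [-0.  0. -1.] F [-0.1 -0.4 -0.2] w 0.0020770435374471356
```

View pics/c_all.png

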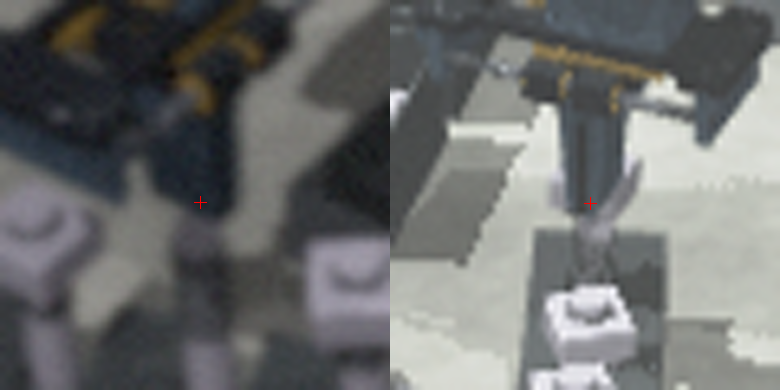

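Call:
{"method": "carry_out", "body": {
  "motion": [
    [[0, 0, 0], 0, 0],
    [[0, 0, 0], 0, 0],
    [[0, 0, 0], 0, 0],
    [[0, 0, 0], 0, 0],
    [[0, 0, 0], 0, 0]
  ]
}}

```text
t: 5.62
tcp_pos: [0.6433, -0.1212, 0.1729]
tcp_rot: [2.401, 2.026, 0.0]
wrist_force: [-0.1, -0.2, -0.8]
width: 0.0
```

Call:
{"method": "carry_out", "body": {
  "motion": [
    [[0, 0, 0], 0, 0],
    [[0, 0, 0], 0, 0],
    [[0, 0, 0], 0, 0],
    [[0, 0, 0], 0, 0],
    [[0, 0, 0], 0, 0]
  ]
}}

```text
t: 6.25
tcp_pos: [0.6433, -0.1211, 0.173]
tcp_rot: [2.401, 2.026, 0.0]
wrist_force: [-0.3, 0.5, -0.2]
width: 0.001
```

Call:
{"method": "carry_out", "body": {
  "motion": [
    [[0, 0, 0], 0, 0],
    [[0, 0, 0], 0, 0],
    [[0, 0, 0], 0, 0],
    [[0, 0, 0], 0, 0],
    [[0, 0, 0], 0, 0]
  ]
}}

```text
t: 6.88
tcp_pos: [0.6433, -0.1211, 0.1729]
tcp_rot: [2.401, 2.026, 0.0]
wrist_force: [-0.5, 0.8, -0.8]
width: 0.003
```

Call:
{"method": "carry_out", "body": {
  "motion": [
    [[0, 0, 0], 0, 0],
    [[0, 0, 0], 0, 0],
    [[0, 0, 0], 0, 0],
    [[0, 0, 0], 0, 0],
    [[0, 0, 0], 0, 0]
  ]
}}

```text
t: 7.5
tcp_pos: [0.6433, -0.1212, 0.1729]
tcp_rot: [2.401, 2.026, -0.0]
wrist_force: [1.5, 0.5, 0.2]
width: 0.002
```

Call:
{"method": "carry_out", "body": {
  "motion": [
    [[0, 0, -20], 0, 0],
    [[0, 0, -50], 0, 0],
    [[0, -30, -70], 0, 20],
    [[0, -75, -75], 0, 60],
    [[0, -120, -75], 0, 60]
  ]
}}

```text
t: 8.12
tcp_pos: [0.5243, -0.1008, 0.2498]
tcp_rot: [2.4, 2.025, 0.002]
wrist_force: [0.5, -0.4, 0.5]
width: 0.304
```

```bash
python3 - <<'E'
from h import *
to((.455,-.105,.25))
p=vision.snapshot("wrist");cv2.imwrite("pics/w2.png",p["image"]);W=cloud(p)
for l in("reject_lever","reject_box"):
    for r in finder.silhouettes(l,p)[:3]:
        q=W[r["pixels"]];q=q[~np.isnan(q[:,0])]
        if len(q): t=q[q[:,2]>.138]; print(l,r["conf"],r["centre"],np.median(q,0).round(3),len(t),t.mean(0).round(4) if len(t) else "")
E
```

```text
t 8.125 tcp [ 0.5243 -0.1008  0.2498] shift [-15.8 -67.6  -0.4] yaw_y -9.7 twist -0.7 z [ 0.002 -0.    -1.   ] F [ 0.5 -0.4  0.5] w 0.30407345915378786
reject_lever 0.84 [217.2, 253.7] [ 0.458 -0.107  0.154] 572 [ 0.4543 -0.1059  0.1557]
reject_box 0.83 [192.2, 279.0] [ 0.477 -0.101  0.074] 554 [ 0.4546 -0.106   0.1558]
```

View pics/w2.png

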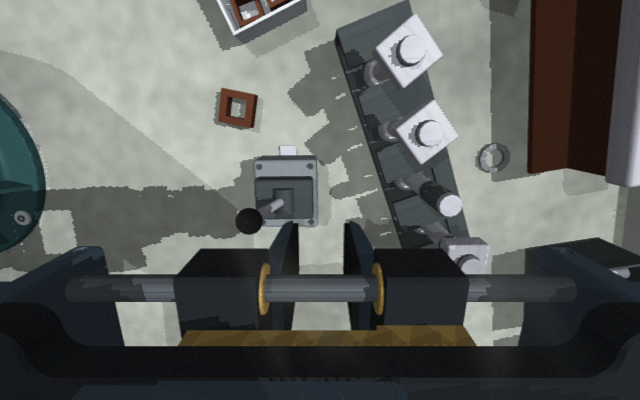

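Call:
{"method": "carry_out", "body": {
  "motion": [
    [[-10, -35, 0], 0, 60],
    [[-18, -68, 0], 0, 60],
    [[-18, -68, 20], 0, 60],
    [[-18, -68, 50], 0, 60],
    [[-18, -68, 60], 0, 60]
  ]
}}

```text
t: 8.9
tcp_pos: [0.4552, -0.1073, 0.1874]
tcp_rot: [-2.401, -2.025, 0.001]
wrist_force: [-0.3, 0.6, -0.1]
width: 0.658
```

```bash
python3 - <<'E'
from h import *
to((.4545,-.107,.128))
p=vision.snapshot("wrist");cv2.imwrite("pics/w3.png",p["image"]);W=cloud(p)
q=vision.snapshot("side")["image"];cv2.imwrite("pics/s3.png",cv2.resize(q[120:240,270:430],None,fx=4,fy=4))
E
```

```text
t 8.9 tcp [ 0.4552 -0.1073  0.1874] shift [ 0.2 -0.7 59.5] yaw_y -9.7 twist -0.7 z [-0.001  0.    -1.   ] F [-0.3  0.6 -0.1] w 0.6578535925313862
```

View pics/w3.png

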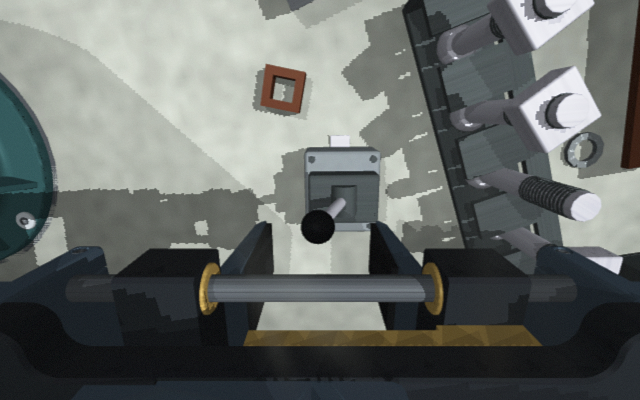

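View pics/s3.png

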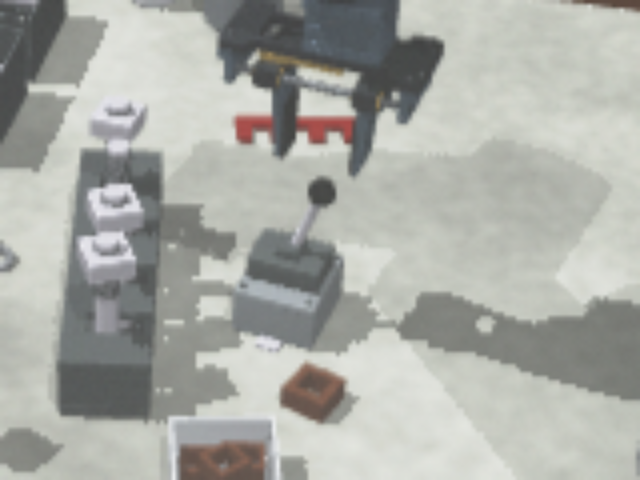

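Call:
{"method": "carry_out", "body": {
  "motion": [
    [[0, 0, 20], 0, 60],
    [[0, 0, 40], 0, 60],
    [[0, 0, 55], 0, 60],
    [[0, 0, 59], 0, 60],
    [[0, 0, 59], 0, 60]
  ]
}}

```text
t: 9.62
tcp_pos: [0.4553, -0.1073, 0.1293]
tcp_rot: [2.401, 2.026, 0.0]
wrist_force: [0.1, -0.7, 0.2]
width: 0.658
```

Call:
{"method": "carry_out", "body": {
  "motion": [
    [[0, 8, 0], 0, 60],
    [[0, 16, 0], 0, 60],
    [[0, 25, 0], 0, 60],
    [[0, 34, 0], 0, 60],
    [[0, 42, 0], 0, 60]
  ]
}}

```text
t: 10.25
tcp_pos: [0.497, -0.1144, 0.1289]
tcp_rot: [2.401, 2.026, 0.0]
wrist_force: [-1.4, 0.6, 0.6]
width: 0.655
```

```bash
python3 - <<'E'
from h import *
to((.533,-.12,.128))
q=vision.snapshot("side")["image"];cv2.imwrite("pics/s4.png",cv2.resize(q[120:240,270:430],None,fx=4,fy=4))
E
```

```text
t 10.25 tcp [ 0.497  -0.1144  0.1289] shift [ 0.6 36.4  0.9] yaw_y -9.7 twist -0.7 z [ 0.  0. -1.] F [-1.4  0.6  0.6] w 0.6553915324650245
```

View pics/s4.png

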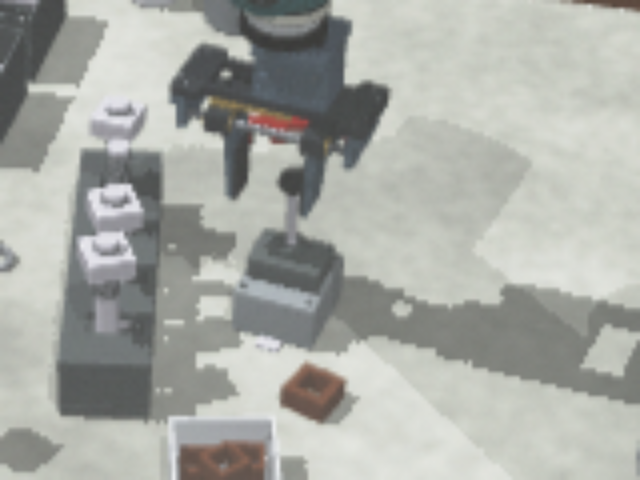

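The lever is nearly upright now, with the rear finger pushing it. I'll continue.

Call:
{"method": "carry_out", "body": {
  "motion": [
    [[0, 8, 0], 0, 60],
    [[0, 15, 0], 0, 60],
    [[0, 22, 0], 0, 60],
    [[0, 27, 0], 0, 60],
    [[0, 30, 0], 0, 60]
  ]
}}

```text
t: 10.92
tcp_pos: [0.5261, -0.1194, 0.1289]
tcp_rot: [-2.401, -2.026, 0.0]
wrist_force: [-1.1, 0.0, -0.4]
width: 0.656
```

Call:
{"method": "carry_out", "body": {
  "motion": [
    [[0, 1, 0], 0, 60],
    [[0, 2, 0], 0, 60],
    [[0, 3, 0], 0, 60],
    [[0, 4, 0], 0, 60],
    [[0, 4, 0], 0, 60]
  ]
}}

```text
t: 11.55
tcp_pos: [0.5299, -0.12, 0.129]
tcp_rot: [2.401, 2.026, 0.0]
wrist_force: [-0.0, 0.2, -0.3]
width: 0.659
```

```bash
python3 - <<'E'
from h import *
to((.533,-.12,.128))
q=vision.snapshot("side")["image"];cv2.imwrite("pics/s5.png",cv2.resize(q[120:240,270:430],None,fx=4,fy=4))
E
```

```text
t 11.55 tcp [ 0.5299 -0.12    0.129 ] shift [0.6 3.  1. ] yaw_y -9.7 twist -0.7 z [ 0. -0. -1.] F [-0.   0.2 -0.3] w 0.6590988309193745
```

View pics/s5.png

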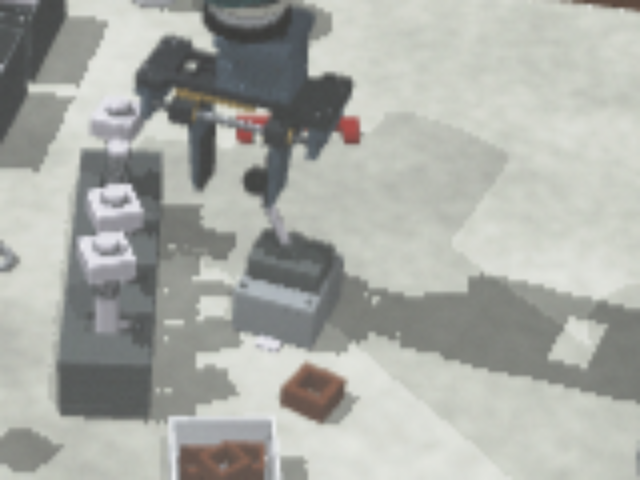

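Call:
{"method": "carry_out", "body": {
  "motion": [
    [[0, 1, 0], 0, 60],
    [[0, 2, 0], 0, 60],
    [[0, 3, 0], 0, 60],
    [[0, 4, 0], 0, 60],
    [[0, 4, 0], 0, 60]
  ]
}}

```text
t: 12.22
tcp_pos: [0.5324, -0.1204, 0.1285]
tcp_rot: [-2.399, -2.024, 0.003]
wrist_force: [-9.5, 0.9, 5.7]
width: 0.657
```

Call:
{"method": "carry_out", "body": {
  "motion": [
    [[0, 0.5, 0], 0, 60],
    [[0, -5, 0], 0, 60],
    [[0, -13, 0], 0, 60],
    [[0, -17, 0], 0, 60],
    [[0, -17, 0], 0, 60]
  ]
}}

```text
t: 12.85
tcp_pos: [0.5169, -0.1178, 0.1291]
tcp_rot: [2.401, 2.026, 0.0]
wrist_force: [0.1, 0.2, -0.4]
width: 0.657
```

Call:
{"method": "carry_out", "body": {
  "motion": [
    [[0, 0, -15], 0, 60],
    [[0, 0, -45], 0, 60],
    [[0, 0, -85], 0, 60],
    [[0, 0, -120], 0, 60],
    [[0, 0, -120], 0, 60]
  ]
}}

```text
t: 13.48
tcp_pos: [0.5187, -0.1183, 0.2527]
tcp_rot: [2.398, 2.023, 0.005]
wrist_force: [0.1, -0.1, -0.8]
width: 0.661
```

```bash
python3 - <<'E'
from h import *
to((.478,-.11,.25))
for n in("wrist","scene","side"):
    p=vision.snapshot(n);cv2.imwrite(f"pics/{n}6.png",p["image"]);W=cloud(p).reshape(-1,3)
    m=(W[:,2]>.135)&(W[:,2]<.165)&(abs(W[:,0]-.49)<.07)&(abs(W[:,1]+.115)<.05); q=W[m]
    if m.sum(): print(n,"knob",m.sum(),q.mean(0).round(4),q[:,2].max())
    if n!="wrist":
        W0=np.load(n+"W.npy").reshape(-1,3)
        for y,x in((-.19,.66),(-.12,.643),(-.052,.63),(.018,.62)):
            for V in(W0,W):
                s=V[(V[:,2]>.152)&(V[:,2]<.165)&(abs(V[:,1]-y)<.03)&(abs(V[:,0]-x)<.03)]; print(s.mean(0).round(4),end=" ")
        print()
a=cv2.imread("pics/side6.png")[120:240,270:430];cv2.imwrite("pics/s6.png",cv2.resize(a,None,fx=4,fy=4))
E
```

```text
t 13.475 tcp [ 0.5187 -0.1183  0.2527] shift [  1.3 -41.6   2.4] yaw_y -9.7 twist -0.7 z [ 0.005 -0.001 -1.   ] F [ 0.1 -0.1 -0.8] w 0.6612057080303677
wrist knob 545 [ 0.5148 -0.1161  0.1501] 0.1554679747887004
scene knob 61 [ 0.5211 -0.1159  0.1482] 0.1575423291147069
[ 0.6631 -0.1912  0.1565] [ 0.6629 -0.191   0.1567] [ 0.6457 -0.122   0.1565] [ 0.6452 -0.1217  0.1562] [ 0.6318 -0.0538  0.1558] [ 0.6321 -0.0537  0.1567] [0.6221 0.015  0.1564] [0.6214 0.0156 0.1561] 
side knob 39 [ 0.5127 -0.1124  0.1491] 0.1593194465806802
[ 0.6578 -0.1862  0.1574] [ 0.6578 -0.1865  0.1574] [ 0.6395 -0.1185  0.1586] [ 0.6387 -0.1184  0.1577] [ 0.6276 -0.051   0.1561] [ 0.6256 -0.0485  0.1573] [0.6149 0.021  0.1568] [0.6145 0.0205 0.1568]
```

View pics/s6.png

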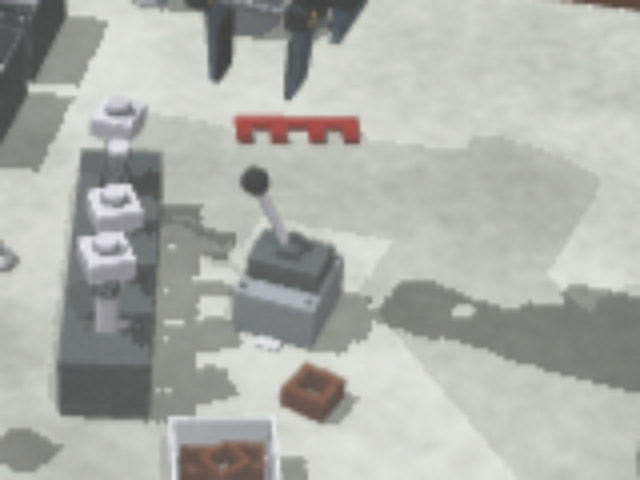

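View pics/wrist6.png

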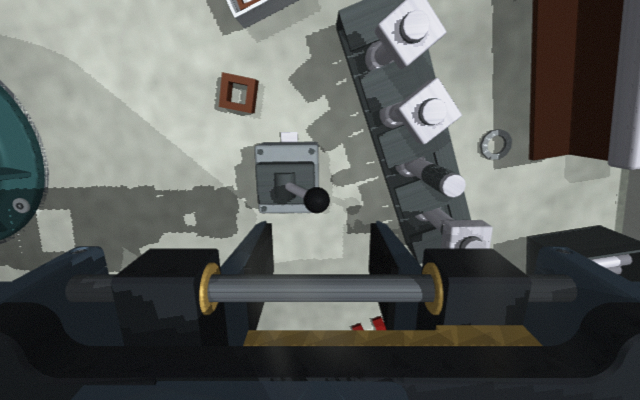

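Call:
{"method": "carry_out", "body": {
  "motion": [
    [[0, 0, 0], 0, 60],
    [[0, 0, 0], 0, 60],
    [[0, 0, 0], 0, 60]
  ]
}}

```text
t: 14.0
tcp_pos: [0.5169, -0.1178, 0.2486]
tcp_rot: [-2.401, -2.025, 0.001]
wrist_force: [-0.1, 0.4, 0.9]
width: 0.658
```

```bash
python3 -c "
from h import *
print(job.sign_off())"
```

```text
the job is handed in; nothing more can be done
None
```

I pointed out the bare bolt and threw the reject lever right over to its far side. The job was handed in at 14 s; sign-off gives no verdict.

**Bolt:** The bare bolt is the second from the right as the robot sees the stand, at about (0.643, -0.121). I held the closed fingertips about 16 mm above its top for over 3 s, with no contact force. The cameras differed by up to 6 mm on its position. I centred on a value between them, so centring is good to about 3 mm.

**Lever:** I pushed the knob over with one finger until the wrist force rose to about 10 N, which I took as the stop. After I backed off, the knob stayed at x ≈ 0.515 with its top at z ≈ 0.155, which matches fully thrown.

**Last checks:** All four bolt tops measured within about 1 mm of their starting positions, apart from one at 3 mm in the side view only. I put that one down to measurement noise, since the scene camera shows it unmoved. In the last pictures the nearby loose things looked undisturbed, and the gripper was clear of everything.

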